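# Sweep the walnut shells into the prep board's scrap tray

## Robot

A 6-joint arm with a two-finger parallel gripper is mounted at the origin on a cart in front of the work surface, level with it; the furniture and walls round the work are solid. World frame = base frame: x ahead of the robot, y to its left, z up, the work surface at z = 0. Lengths are in mm, angles in degrees, forces in N, time in s.
With the tool pointing down it reaches from about 300 to 850 mm from the base axis. Payload 4.2 kg.
Tool frame: the origin (TCP) lies at the centre of the arm's flange, where the gripper is bolted on; the fingertips stand 191 mm ahead of it and the grasp point (between the pads) lies 172 mm ahead of it; z points along the fingers, y is the direction in which the jaws open and shut (so a half turn about z gives the same grasp; the last joint's range is limited). The gripper opens to 91 mm and grips with 3 to 60 N. Pads are 32 mm wide; open, the fingers measure 118 mm over their backs; the gripper's body (76 mm by 178 mm) begins 60 mm behind the grasp point.
Start: joints at [66.864, 18.312, 89.639, -0, 72.044, -1.146], TCP at [215.303, 533.167, 404.776] pointing down, gripper open.
Joint ranges: [-177.97, 177.97], [-48.28, 115.42], [12.27, 149.76], [-77.06, 257.06], [2.81, 150.46], [-146.56, 146.56]. Speed limits (degrees/s): [147.25, 147.25, 180, 180, 180, 180].

## Interface

Orientations are given as [roll, pitch, yaw] about the fixed x, y, z axes, in that order (R = Rz(yaw) Ry(pitch) Rx(roll)).
In Python, from workcell import status, vision, ticket gives the robot as it stands.
- The arm moves only by the shell command python3 -m jog 'ROWS' [FORCE]. ROWS is JSON, a list of rows, each a list of 7 numbers: the finger opening in m, from 0 to 0.0912, then the shift along the tool's x, y, z in m, then the turn, a rotation vector about the tool's x, y, z in rad. A call has 1 to 12 rows; each row shifts and turns the commanded pose from where the row before left it, along the tool's axes as they then stand; what a row does not reach is not made up. A row lasts 1/8 s, in which the tool goes at most 62.5 mm and 10.7 degrees, less where a joint would pass 70% of its speed; a pose out of reach is approached as far as the arm can. A call with a gripper value outside its range is refused whole. The fingers move at their own pace and stop on an object; FORCE is the grip in N (left out, the last holds). Time passes only in rows, so rows that do not move let the fingers close. It gives the time, the measured TCP pose, the force and the opening at its end, in the units of the state.
- status.state(): the state, without advancing time (a new reading comes with each control period).
- vision.grab_frame(name): name is "scene" or "top" or "wrist"; returns a dict with "color" (420x560x3 uint8, blue, green, red), "depth" (420x560 float32, mm along the optical axis (not along the pixel's ray), 0 where there is no reading), "fov_y" (degrees; the focal length in pixels is half the picture's height over the tangent of half this angle, whatever the lens; pixels are square), "cx", "cy" (the principal point, pixels), "pose" (4x4, takes a point from camera to world coordinates). Camera axes: x right, y down, z forward; pixel columns grow to the right and rows downward; lengths in mm; the calibration is good to about 2 mm. A picture is of the moment at which its call begins.
- ticket.job_done(): hands the job in, once; it reports no verdict.
Trained networks look in the newest picture that a camera, given by its name, has taken for a name from the list of things; names that differ only in an ending like _2 or _b are one class to them, and where a whole thing is asked for, a point or a joint stands for the part that bears it (a point fixed in the world has none). Each returns a list of dicts, best first, with "p" (0 to 1); they miss things now and then, are a little off and sometimes report something else, mostly with a low value. They report only what shows in the picture. A call takes as long as a camera call.
- vision.find_in(camera, label): "location" ([x, y, z] in mm, in world coordinates, good to about 4 mm: the middle of the surface that is visible of it).
- vision.silhouettes(camera, label): "pixels" (420x560 bool, what is visible of it).
The state is a dict: "time_s": time; "qpos": joint angles; "qvel": joint speeds; "effort": joint torques, N m; "ee_pos": TCP position; "ee_rot": TCP orientation; "force": force on the tool from outside, world axes, zero at the start; "torque": the same for the moment, N m; "gripper_width": finger opening in mm.
Only numpy, scipy, OpenCV 4.12 (cv2) and the standard library are available. Lean on these libraries where they do the work, as an engineer would, in place of code of your own. Each camera call takes 0.05 s, during which the arm holds its last target.

## Task

The nuts are shelled; clear the board. Push the steel cover open by its rib, sweep all four walnut half shells across the board and through the opening into the scrap tray without picking any of them up, then push the cover fully shut again. Leave the teaspoon and the nutcracker on the board, the cup of kernels beside it and everything round about where they are.

Things in the scene. Friction and masses are not known exactly. Their poses are not given: they have to be found in the camera images.
- prep_board: Wooden prep board, fixed: a box 250 (x) x 420 (y) x 65 mm high with a scrap tray inside (always shut, front towards the robot). Origin: centre of its underside; flat deck without rim at z = 65 mm. A rectangular opening, x -55..55, y -120..-30 mm, leads down into the tray (floor 55 mm below the deck). Its y axis points to the robot's left within about 0.2 rad, so the opening is in its right half.
- chute (a point): Point at deck level, in the middle of the hole that is free when the cover is fully open (hole then 110 mm along the board's x, 71 mm along its y, between the deck's edge at board y = -30 mm and the open cover). Lies 65 mm from the board's centre along its -y.
- cover (a joint): Steel cover plate under the deck that closes the opening. 0 = shut, 0.070 m = fully open; opens by sliding along the board's -y, shuts along +y. Moves with about 2 N, stays where it is left, starts 0 to 20 mm ajar. Shut, the plate lies 9.5 mm below the deck's top.
- cover_rib (a point): Centre of the top edge of the upright finger rib on the cover: a steel strip 80 mm along the board's x, 10 mm thick along its y, standing 12 mm above the deck. Shut, it is at the opening's left (+y) edge at board y = -40 mm; open, at board y = -110 mm. Push it on its side to slide the cover.
- shell_1: Walnut half shell, round dome 36 mm in diameter and 18 mm high, 12 g, its lowest 8 mm upright-sided; lies cut face down on the deck left of the opening, board x -36..36 mm, board y 35..170 mm, two abreast in two rows; shells one behind the other along the board's y are at least 40 mm apart. Origin at the centre of its flat underside. One of four alike.
- shell_2: Walnut half shell, round dome 36 mm in diameter and 18 mm high, 12 g, its lowest 8 mm upright-sided; lies cut face down on the deck left of the opening, board x -36..36 mm, board y 35..170 mm, two abreast in two rows; shells one behind the other along the board's y are at least 40 mm apart. Origin at the centre of its flat underside. One of four alike.
- shell_3: Walnut half shell, round dome 36 mm in diameter and 18 mm high, 12 g, its lowest 8 mm upright-sided; lies cut face down on the deck left of the opening, board x -36..36 mm, board y 35..170 mm, two abreast in two rows; shells one behind the other along the board's y are at least 40 mm apart. Origin at the centre of its flat underside. One of four alike.
- shell_4: Walnut half shell, round dome 36 mm in diameter and 18 mm high, 12 g, its lowest 8 mm upright-sided; lies cut face down on the deck left of the opening, board x -36..36 mm, board y 35..170 mm, two abreast in two rows; shells one behind the other along the board's y are at least 40 mm apart. Origin at the centre of its flat underside. One of four alike.
- kernel_cup: Small teal and white cup with the walnut kernels, 65 x 92 x 50 mm high, stands on the worktop just right of the board. Leave alone. Origin under its middle.
- teaspoon: Steel teaspoon, 139 x 30 x 10 mm, lies on the deck along its near edge (board x about -100 mm). Leave alone. Origin under its middle.
- nutcracker: Steel two-armed nutcracker, 175 x 48 x 14 mm, lies on the deck along its far edge (board x about 92 mm). Leave alone. Origin under its middle.
- salt_shaker: Salt shaker, 44 mm across, 90 mm high, on the worktop left of the board. Leave alone. Origin under its middle.
- egg_timer: Round egg timer, 66 mm across, 55 mm high, on the worktop right of the board. Leave alone. Origin under its middle.
- mug: Cream mug, 78 x 116 x 101 mm high, on the worktop left of the board. Leave alone. Origin under its middle.

How it is judged (in metres and radians):
At the end, for the whole second after the job is handed in: All four shells lie at rest inside the board's tray, below the deck, and the cover is shut to within 6 mm (value of joint cover below 0.006 m and z of shell_1 in the frame of prep_board between 0 and 0.048 m and x of shell_1 in the frame of prep_board between -0.12 and 0.12 m and y of shell_1 in the frame of prep_board between -0.205 and 0.205 m and linear speed of each of shell_1, shell_2, shell_3, shell_4 below 0.03 m/s and z of shell_2 in the frame of prep_board between 0 and 0.048 m and x of shell_2 in the frame of prep_board between -0.12 and 0.12 m and y of shell_2 in the frame of prep_board between -0.205 and 0.205 m and z of shell_3 in the frame of prep_board between 0 and 0.048 m and x of shell_3 in the frame of prep_board between -0.12 and 0.12 m and y of shell_3 in the frame of prep_board between -0.205 and 0.205 m and z of shell_4 in the frame of prep_board between 0 and 0.048 m and x of shell_4 in the frame of prep_board between -0.12 and 0.12 m and y of shell_4 in the frame of prep_board between -0.205 and 0.205 m); the robot touches nothing.
It fails at once if A shell is lifted more than 25 mm above the deck (z of any of shell_1, shell_2, shell_3, shell_4 in the frame of prep_board above 0.09 m).
It fails at once if The cup of kernels, the teaspoon, the nutcracker, the salt shaker, the egg timer or the mug is moved by more than 15 mm (distance of any of kernel_cup, teaspoon, nutcracker, salt_shaker, egg_timer, mug from where it was at the start of the episode above 0.015 m).
It fails at once if The cup of kernels is tipped by more than about 20 degrees (angle between kernel_cup's own z axis and vertical above 0.35 rad).
It also fails if it takes over 67 s, if anything falls off the work surface, if the arm or the gripper's body presses on something with over 40 N, if the wrist force passes 120 N, or if a joint passes its speed limit or range.

## Working session

There is one attempt and no reset: what is moved stays moved. The work goes in short steps, Python scripts to look and compute and a shell command to move; the robot and the scene stay as the last step left them, time stands still between calls to the robot, and variables do not carry over. Pictures are saved under pics/ and viewed, and the job is handed in when it is done.

```bash
mkdir -p pics
cat > h.py <<'E'
import numpy as np, cv2
from workcell import status, vision, ticket
def K(f): return 210/np.tan(np.radians(f["fov_y"])/2)
def world(f,us,vs,ds):
    k=K(f); us,vs,ds=map(np.asarray,(us,vs,ds))
    p=np.stack([(us-f["cx"])/k*ds,(vs-f["cy"])/k*ds,ds,np.ones_like(ds)])
    return (np.asarray(f["pose"])@p)[:3].T
def proj(f,p):
    q=np.linalg.inv(f["pose"])@np.append(p,1); k=K(f)
    return q[0]/q[2]*k+f["cx"], q[1]/q[2]*k+f["cy"]
E
python3 - <<'E'
from h import *
s=status.state();print(s)
for c in ("top","scene"):
    f=vision.grab_frame(c);cv2.imwrite(f"pics/{c}0.png",f["color"])
    for l in ["shell_1","cover_rib","kernel_cup","teaspoon","nutcracker","prep_board","mug","salt_shaker","egg_timer"]:
        print(c,l,[(np.round(d["location"]).tolist(),round(d["p"],2)) for d in vision.find_in(c,l)])
E
```

```text
{'time_s': 0.0, 'qpos': array([ 6.68637434e+01,  1.83522411e+01,  8.97091703e+01,  1.13589325e-04,
        7.20434390e+01, -1.14648782e+00]), 'qvel': array([ 0.111474  ,  0.04583164,  0.01367599,  0.05988756, -0.0446323 ,
        0.00831161]), 'effort': array([ 7.38797098e-04, -4.12459910e+01, -2.31981021e+01,  7.25237536e-02,
        4.57353937e-02, -1.47010137e-04]), 'ee_pos': array([215.23808423, 533.00390349, 403.89522463]), 'ee_rot': array([-1.79895173e+02, -2.20588433e-03,  1.58010194e+02]), 'force': array([-0.63512065,  0.64486584, -1.11755206]), 'torque': array([ 0.01098417,  0.00254695, -0.00924404]), 'gripper_width': 91.2110209160642}
top shell_1 [([487.0, 173.0, 78.0], 0.67), ([431.0, 265.0, 72.0], 0.59), ([484.0, 269.0, 82.0], 0.41)]
top cover_rib [([467.0, 36.0, 53.0], 0.84)]
top kernel_cup [([554.0, 212.0, 74.0], 0.74), ([459.0, -170.0, 35.0], 0.71)]
top teaspoon [([362.0, 206.0, 73.0], 0.73)]
top nutcracker [([552.0, 208.0, 76.0], 0.92)]
top prep_board [([450.0, 84.0, 65.0], 0.65)]
top mug []
top salt_shaker [([520.0, 418.0, 58.0], 0.76), ([464.0, 35.0, 55.0], 0.62), ([475.0, 541.0, 66.0], 0.46)]
top egg_timer [([472.0, -455.0, 45.0], 0.68)]
scene shell_1 [([479.0, 271.0, 79.0], 0.66), ([428.0, 151.0, 75.0], 0.55)]
scene cover_rib [([469.0, 37.0, 55.0], 0.58)]
scene kernel_cup []
scene teaspoon [([367.0, 213.0, 70.0], 0.59)]
scene nutcracker [([544.0, 216.0, 74.0], 0.59)]
scene prep_board [([428.0, 163.0, 64.0], 0.69)]
scene mug []
scene salt_shaker [([517.0, 430.0, 53.0], 0.61)]
scene egg_timer [([473.0, -445.0, 37.0], 0.72)]
```

View pics/top0.png

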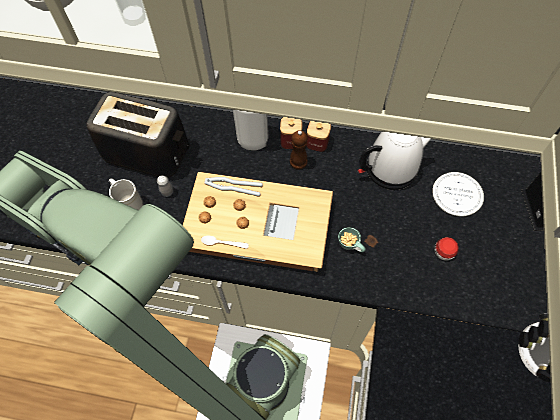

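View pics/scene0.png

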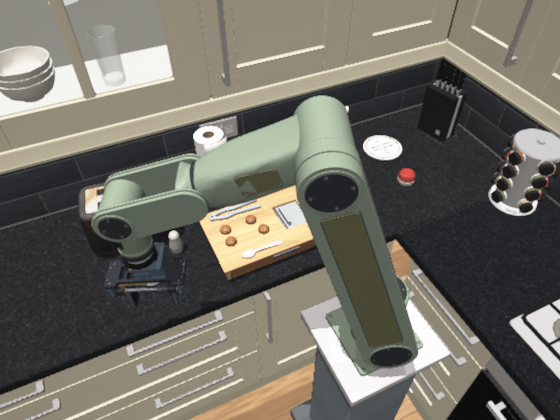

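Run:
```python
from h import *
f=vision.grab_frame("top")
print(K(f),f["cx"],f["cy"],np.round(f["pose"],3))
d=f["depth"];vv,uu=np.nonzero(d>0)
P=world(f,uu,vv,d[vv,uu])
m=(abs(P[:,2]-65)<4)&(P[:,0]>280)&(P[:,0]<640)&(abs(P[:,1]-100)<300)
r=cv2.minAreaRect(P[m][:,:2].astype(np.float32));print(r,np.median(P[m][:,2]))
c=f["color"];cv2.imwrite("pics/topz.png",cv2.resize(c,None,fx=1,fy=1))
# height map crop
g=(P[:,0]>330)&(P[:,0]<590)&(P[:,1]>-80)&(P[:,1]<340)
x=((340+20-P[g][:,1])*1.6).astype(int);y=((620-P[g][:,0])*1.6).astype(int)
im=np.zeros((500,700,3),np.uint8);im[np.clip(y,0,499),np.clip(x,0,699)]=c[vv[g],uu[g]]
im=cv2.morphologyEx(im,cv2.MORPH_CLOSE,np.ones((3,3)));cv2.imwrite("pics/rect0.png",im)
for dct in vision.silhouettes("top","shell_1")+vision.silhouettes("top","cover_rib"):
    v,u=np.nonzero(dct["pixels"]&(d>0));Q=world(f,u,v,d[v,u]);print(dct["p"],len(v),Q.mean(0).round(),Q.min(0).round(),Q.max(0).round())
```

```text
512.2858901498818 279.8076151704108 215.48045365775968 [[ 1.870000e-01 -8.780000e-01  4.410000e-01 -1.969250e+02]
 [-9.820000e-01 -1.620000e-01  9.200000e-02 -9.625500e+01]
 [-9.000000e-03 -4.510000e-01 -8.930000e-01  1.438042e+03]
 [ 0.000000e+00  0.000000e+00  0.000000e+00  1.000000e+00]]
((464.0207214355469, 115.04560089111328), (260.4825439453125, 427.50811767578125), 0.9137781262397766) 64.67193046257466
0.71 97 [432. 149.  78.] [417. 134.  61.] [449. 165.  89.]
0.66 97 [490. 172.  78.] [477. 157.  60.] [508. 188.  87.]
0.54 102 [430. 264.  78.] [416. 250.  65.] [447. 281.  90.]
0.37 840 [468.  33.  57.] [414.  -8.   7.] [524.  79.  85.]
0.75 822 [467.  34.  57.] [409.  -5.   7.] [540.  79.  85.]
```

Run:
```python
from h import *
f=vision.grab_frame("top");c=f["color"];d=f["depth"]
# rectify on plane z=65 ; 2px/mm? use 1.6 px/mm, view world x 310..630, y -130..350
s=1.5;w=lambda X,Y:((350-Y)*s,(630-X)*s)
src=[];dst=[]
for X,Y in((310,350),(310,-130),(630,-130),(630,350)):
    src.append(proj(f,[X,Y,65]));dst.append(w(X,Y))
H=cv2.getPerspectiveTransform(np.float32(src),np.float32(dst))
im=cv2.warpPerspective(c,H,(720,480),flags=cv2.INTER_CUBIC)
cv2.imwrite("pics/rect1.png",im)
hsv=cv2.cvtColor(im,cv2.COLOR_BGR2HSV)
m=((hsv[...,2]>120)&(hsv[...,1]>50)&(hsv[...,0]<30)).astype(np.uint8)
m=cv2.morphologyEx(m,cv2.MORPH_OPEN,np.ones((7,7)))
n,l,st,_=cv2.connectedComponentsWithStats(m);i=1+np.argmax(st[1:,4])
ct=max(cv2.findContours((l==i).astype(np.uint8),0,1)[0],key=cv2.contourArea)
(cx,cy),sz,a=cv2.minAreaRect(ct);print("ctr",630-cy/s,350-cx/s,np.array(sz)/s,a)
```

```text
ctr 463.0620320638021 114.0059814453125 [259.28692627 428.76717122] 89.1341323852539
```

View pics/rect1.png

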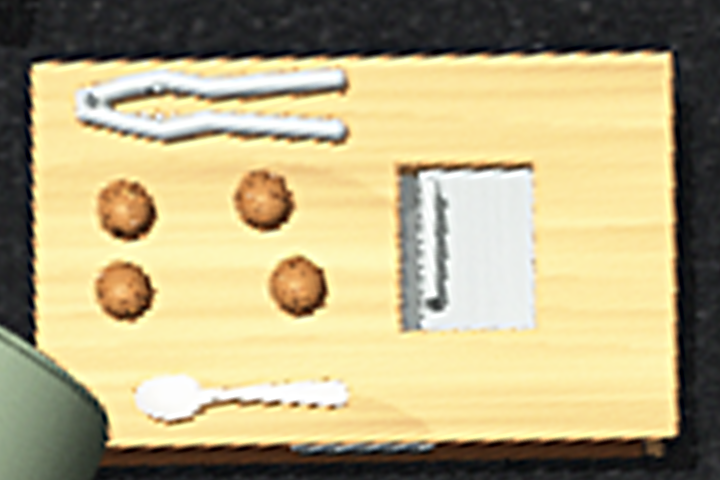

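```bash
python3 -m jog '[[0.024,0,0,0,0,0,0.146],[0.024,0,0,0,0,0,0.146],[0.024,0,0,0,0,0,0.146],[0.024,0,0,0,0,0,0.146],[0.024,0,0,0,0,0,0.146],[0.024,0,0,0,0,0,0.146],[0.024,0,0,0,0,0,0.146],[0.024,0,0,0,0,0,0.149],[0.024,0,0,0,0,0,0]]' 20
```

```text
time_s: 2.33
ee_pos: [215.3, 533.2, 404.8]
ee_rot: [180.0, -0.0, 91.0]
force: [0.1, -0.1, -0.4]
gripper_width: 23.6
```

```bash
python3 -m jog '[[0.024,-0.04,0.022,0,0,0,0],[0.024,-0.04,0.022,0,0,0,0],[0.024,-0.04,0.022,0,0,0,0],[0.024,-0.04,0.022,0,0,0,0],[0.024,-0.04,0.022,0,0,0,0],[0.024,-0.04,0.022,0,0,0,0],[0.024,-0.04,0.022,0,0,0,0],[0.024,-0.04,0.022,0,0,0,0],[0.024,-0.04,0.022,0,0,0,0],[0.024,-0.04,0.022,0,0,0,0],[0.024,-0.037,0.022,0,0,0,0],[0.024,0,0,0,0,0,0]]'
python3 - <<'E'
from h import *
f=vision.grab_frame("wrist");cv2.imwrite("pics/w1.png",f["color"]);print(np.round(f["pose"],2))
for l in ["shell_1","cover_rib"]:
  for d in vision.find_in("wrist",l): print(l,np.round(d["location"],1),d["p"])
E
```

```text
time_s: 3.82
ee_pos: [465.3, 98.3, 404.7]
ee_rot: [180.0, 0.0, 90.8]
force: [0.3, 1.0, -0.8]
gripper_width: 24.2
[[ 1.0000e+00  1.0000e-02  0.0000e+00  4.6406e+02]
 [ 1.0000e-02 -9.6000e-01 -2.6000e-01  1.7218e+02]
 [-0.0000e+00  2.6000e-01 -9.6000e-01  3.8407e+02]
 [ 0.0000e+00  0.0000e+00  0.0000e+00  1.0000e+00]]
shell_1 [433.5 264.5  81. ] 0.94
shell_1 [440.6 149.7  75.9] 0.87
shell_1 [492.4 171.3  78.5] 0.73
shell_1 [466.5  43.5  56.2] 0.61
shell_1 [487.6 261.5  80.9] 0.59
cover_rib [469.9  49.3  58.6] 0.88
```

View pics/w1.png

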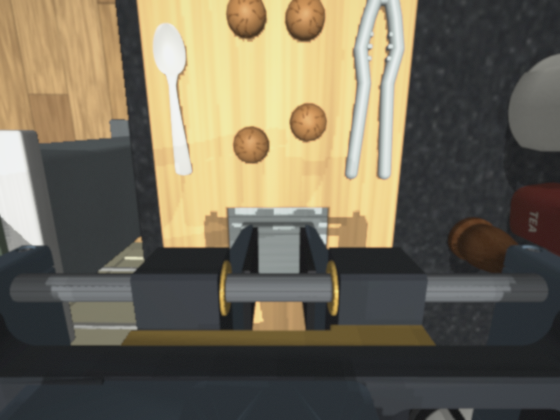

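Run:
```python
from h import *
f=vision.grab_frame("wrist");d=f["depth"]
for m in vision.silhouettes("wrist","shell_1"):
    v,u=np.nonzero(m["pixels"]&(d>0));Q=world(f,u,v,d[v,u]);Q=Q[(Q[:,2]>66)&(Q[:,2]<88)]
    if len(Q)>50:
        A=np.c_[2*Q,np.ones(len(Q))];s=np.linalg.lstsq(A,(Q**2).sum(1),rcond=None)[0]
        print(round(m["p"],2),len(v),Q.min(0).round(1),Q.max(0).round(1),"sph",s[:3].round(1))
for u in (262,270,280,290):
    for v in range(200,245,2):
        if d[v,u]>0: print(u,v,world(f,[u],[v],[d[v,u]])[0].round(1)) if u==280 or u==262 else 0
cv2.imwrite("pics/w1z.png",cv2.resize(f["color"][190:270,200:360],None,fx=5,fy=5,interpolation=cv2.INTER_CUBIC))
```

```text
0.97 1105 [475.1 155.   66.1] [510.2 191.7  84.2] sph [493.  173.5  63.9]
0.81 1462 [414.7 248.   66.1] [451.5 279.1  84.7] sph [433.2 266.   64.9]
0.67 1424 [468.9 246.5  66.1] [504.9 280.5  84.4] sph [486.6 264.9  64.5]
0.6 1020 [418.9 133.5  66.1] [454.6 168.   84.3] sph [436.3 150.7  63.8]
262 200 [445.5  95.3  64.8]
262 202 [445.5  93.2  65.1]
262 204 [445.4  90.6  63.9]
262 206 [445.5  88.7  64.9]
262 208 [445.5  86.1  63.7]
262 210 [442.6  68.4   9.1]
262 212 [442.6  65.9   9.3]
262 214 [442.6  63.3   9.5]
262 216 [442.6  60.5   9.1]
262 218 [442.7  58.1  10.1]
262 220 [445.   69.7  54.9]
262 222 [445.   67.4  54.9]
262 224 [445.3  66.7  60.2]
262 226 [445.6  66.4  66. ]
262 228 [446.   66.4  72.7]
262 230 [446.2  65.2  75.8]
262 232 [446.1  62.6  74.7]
262 234 [446.2  61.   76.4]
262 236 [446.2  58.7  76.3]
262 238 [445.1  48.4  55.4]
262 240 [445.1  45.7  54.8]
262 242 [445.1  43.5  55.5]
262 244 [445.2  41.   55.4]
280 200 [464.7  95.6  64.5]
280 202 [464.8  93.5  65. ]
280 204 [464.8  91.2  64.8]
280 206 [464.9  88.9  64.5]
280 208 [464.9  86.8  64.7]
280 210 [465.4  68.6   8.4]
280 212 [465.4  66.4   9.8]
280 214 [465.5  63.7   9.6]
280 216 [465.5  60.9   9.2]
280 218 [465.6  58.2   9. ]
280 220 [465.3  69.9  54.4]
280 222 [465.3  67.8  55.1]
280 224 [465.3  67.1  60.1]
280 226 [465.3  66.8  66.1]
280 228 [465.3  66.8  72.7]
280 230 [465.3  65.3  74.9]
280 232 [465.3  63.6  76.6]
280 234 [465.4  61.2  76.1]
280 236 [465.4  58.8  75.7]
280 238 [465.6  48.7  55.2]
280 240 [465.7  46.1  54.9]
280 242 [465.7  43.6  54.7]
280 244 [465.8  41.   54.4]
```

View pics/w1z.png

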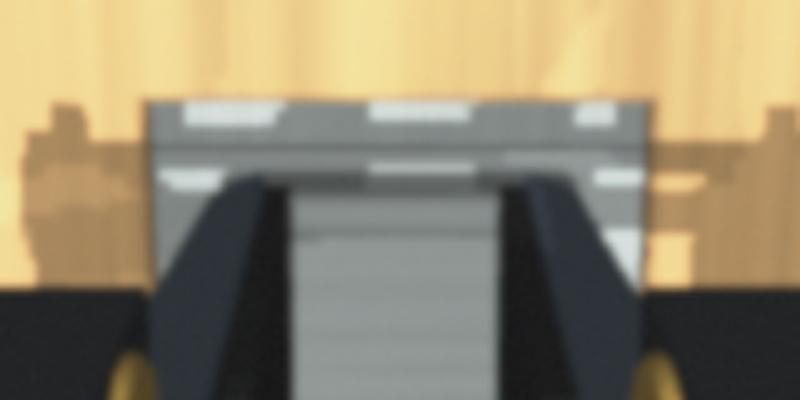

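```bash
python3 -m jog '[[0.024,0,0,0.04,0,0,0],[0.024,0,0,0.04,0,0,0],[0.024,0,0,0.035,0,0,0],[0.024,0,0,0.02,0,0,0],[0.024,0,0,0.009,0,0,0],[0.024,-0.01,0,0,0,0,0],[0.024,-0.01,0,0,0,0,0],[0.024,-0.01,0,0,0,0,0],[0.024,-0.01,0,0,0,0,0],[0.024,-0.01,0,0,0,0,0],[0.024,-0.01,0,0,0,0,0],[0.024,-0.004,0,0,0,0,0]]'
```

```text
time_s: 5.58
ee_pos: [465.4, 35.4, 260.8]
ee_rot: [180.0, -0.0, 90.9]
force: [1.0, 1.7, 1.0]
gripper_width: 24.3
```

```bash
python3 -m jog '[[0.024,-0.005,0,0,0,0,0],[0.024,-0.003,0,0,0,0,0],[0.024,0,0,0,0,0,0]]'; python3 -m jog '[[0.024,-0.002,0,0,0,0,0],[0.024,0,0,0,0,0,0]]'
```

```text
time_s: 5.95
ee_pos: [465.2, 27.9, 260.5]
ee_rot: [-179.9, 0.0, 90.9]
force: [-0.7, -0.0, -1.1]
gripper_width: 24.1
time_s: 6.2
ee_pos: [465.2, 26.7, 260.6]
ee_rot: [-179.9, -0.1, 90.9]
force: [-0.7, 4.2, 0.6]
gripper_width: 23.9
```

```bash
python3 -m jog '[[0.024,-0.002,0,0,0,0,0],[0.024,0,0,0,0,0,0]]'
```

```text
time_s: 6.45
ee_pos: [465.2, 25.9, 260.6]
ee_rot: [-179.9, -0.3, 90.8]
force: [-0.2, 11.8, 0.1]
gripper_width: 24.0
```

```bash
python3 -m jog '[[0.024,0.01,0,0,0,0,0],[0.024,0,0,-0.04,0,0,0],[0.024,0.04,-0.006,0,0,0,0],[0.024,0.04,-0.006,0,0,0,0],[0.024,0.04,-0.007,0,0,0,0],[0.024,0.04,-0.007,0,0,0,0],[0.024,0,0,0,0,0,0]]'
python3 - <<'E'
from h import *
f=vision.grab_frame("wrist");d=f["depth"];cv2.imwrite("pics/w2.png",f["color"])
print(status.state()["ee_pos"])
f=vision.grab_frame("top");cv2.imwrite("pics/t2.png",f["color"][140:300,150:380].repeat(3,0).repeat(3,1))
E
```

```text
time_s: 7.32
ee_pos: [436.2, 195.5, 300.6]
ee_rot: [180.0, 0.0, 91.2]
force: [-0.5, -0.3, -0.3]
gripper_width: 24.2
[436.39161898 194.42464639 300.5558283 ]
```

View pics/t2.png

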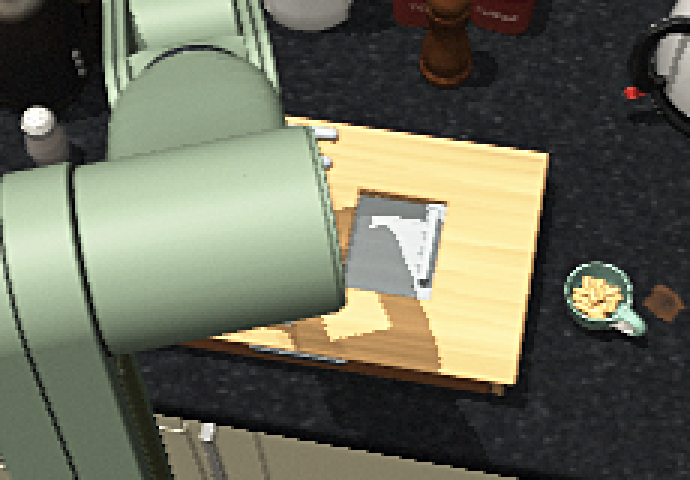

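View pics/w2.png

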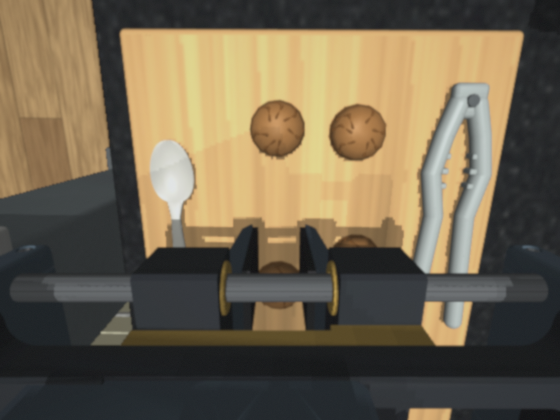

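```bash
python3 -m jog '[[0.024,0,0,0.02,0,0,0],[0.024,0,0,0.014,0,0,0],[0.024,0,0,0.006,0,0,0],[0.024,-0.008,0,0,0,0,0],[0.024,-0.008,0,0,0,0,0],[0.024,-0.012,0,0,0,0,0],[0.024,-0.016,0,0,0,0,0],[0.024,-0.02,0,0,0,0,0],[0.024,-0.023,0,0,0,0,0],[0.024,-0.023,0,0,0,0,0],[0.024,0,0,0,0,0,0]]'
python3 - <<'E'
from h import *
f=vision.grab_frame("wrist");cv2.imwrite("pics/w3.png",f["color"])
print(status.state()["ee_pos"])
f=vision.grab_frame("top");cv2.imwrite("pics/t3.png",f["color"][140:300,150:380].repeat(3,0).repeat(3,1))
E
```

```text
time_s: 8.8
ee_pos: [438.3, 82.1, 260.9]
ee_rot: [180.0, -0.0, 90.8]
force: [-0.6, 0.5, -0.1]
gripper_width: 24.1
[438.47919681  82.86948175 260.92221566]
```

View pics/t3.png

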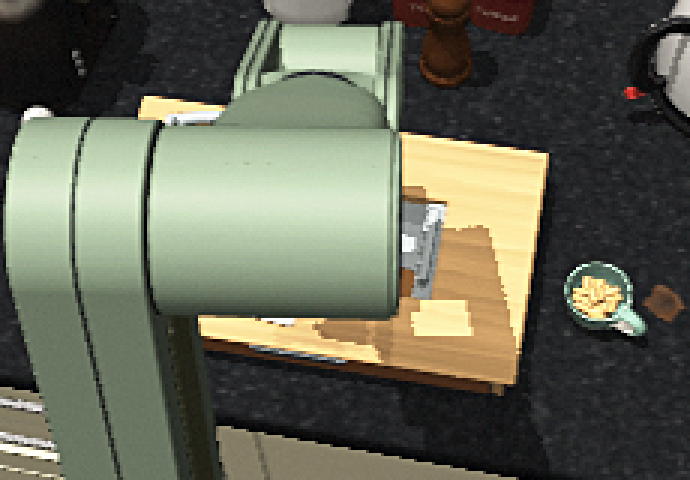

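View pics/w3.png

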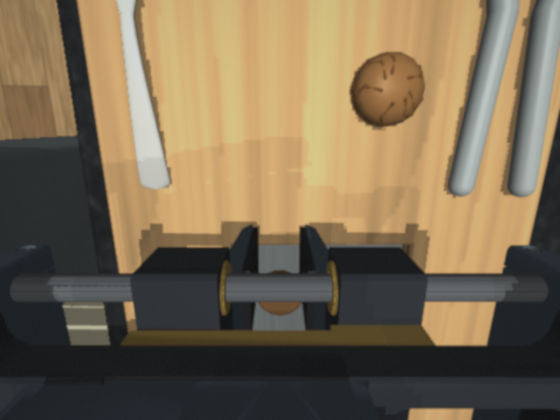

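```bash
python3 -m jog '[[0.024,0.005,0,-0.03,0,0,0],[0.024,0.02,0.014,-0.01,0,0,0],[0.024,0.035,0.014,0,0,0,0],[0.024,0.035,0.014,0,0,0,0],[0.024,0.035,0.0145,0,0,0,0],[0.024,0,0,0,0,0,0]]'
python3 - <<'E'
from h import *
f=vision.grab_frame("wrist");cv2.imwrite("pics/w4.png",f["color"])
print(status.state()["ee_pos"])
f=vision.grab_frame("top");cv2.imwrite("pics/t4.png",f["color"][140:300,150:380].repeat(3,0).repeat(3,1))
d=f["depth"];v,u=np.nonzero(d>0);P=world(f,u,v,d[v,u]);m=(P[:,0]>405)&(P[:,0]<520)&(P[:,1]<85)&(P[:,1]>-10)&(P[:,2]>0)&(P[:,2]<60)
c=f["color"][v,u].astype(int);b=m&(c[:,2]-c[:,0]>40);print(b.sum(),P[b].mean(0),P[b].max(0))
E
```

```text
time_s: 9.65
ee_pos: [493.5, 217.2, 300.6]
ee_rot: [179.9, -0.1, 91.1]
force: [-0.4, 0.1, -0.4]
gripper_width: 24.1
[492.79920728 215.90959942 300.43065126]
87 [442.12388304  30.38844764  30.09278927] [519.68813169  79.5694729   59.60319031]
```

View pics/t4.png

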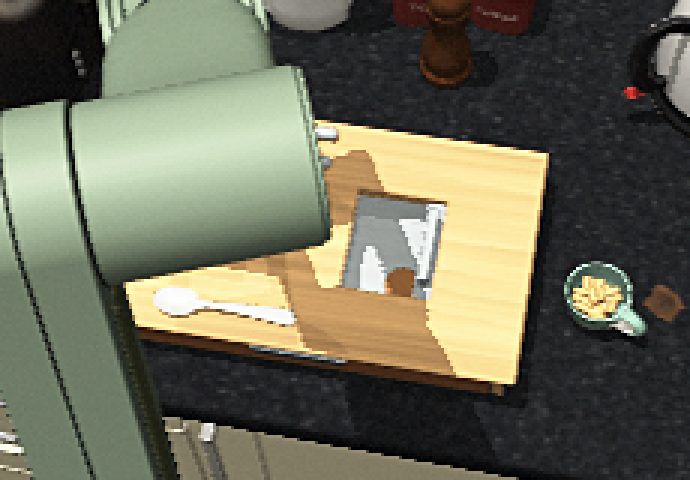

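View pics/w4.png

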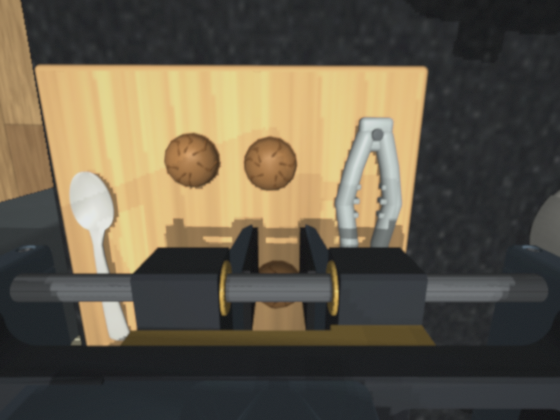

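```bash
python3 -m jog '[[0.024,0,0,0.02,0,0,0],[0.024,0,0,0.014,0,0,0],[0.024,0,0,0.006,0,0,0],[0.024,-0.008,0,0,0,0,0],[0.024,-0.008,0,0,0,0,0],[0.024,-0.012,0,0,0,0,0],[0.024,-0.016,-0.001,0,0,0,0],[0.024,-0.02,-0.001,0,0,0,0],[0.024,-0.022,-0.001,0,0,0,0],[0.024,-0.023,-0.001,0,0,0,0],[0.024,-0.024,-0.001,0,0,0,0],[0.024,0,0,0,0,0,0]]'
```

```text
time_s: 11.25
ee_pos: [489.8, 79.6, 260.8]
ee_rot: [-180.0, 0.0, 90.7]
force: [0.5, -0.9, 0.0]
gripper_width: 23.8
```

```bash
python3 -m jog '[[0.024,0.005,0,-0.03,0,0,0],[0.024,0.022,-0.005,-0.01,0,0,0],[0.024,0.04,-0.01,0,0,0,0],[0.024,0.04,-0.01,0,0,0,0],[0.024,0.04,-0.01,0,0,0,0],[0.024,0.04,-0.01,0,0,0,0],[0.024,0.04,-0.008,0,0,0,0],[0.024,0,0,0,0,0,0]]'
python3 - <<'E'
from h import *
f=vision.grab_frame("wrist");cv2.imwrite("pics/w5.png",f["color"])
print(status.state()["ee_pos"])
f=vision.grab_frame("top");cv2.imwrite("pics/t5.png",f["color"][140:300,150:380].repeat(3,0).repeat(3,1))
E
```

```text
time_s: 12.25
ee_pos: [432.8, 309.9, 300.8]
ee_rot: [180.0, -0.1, 91.1]
force: [-0.8, -1.2, -0.4]
gripper_width: 23.8
[432.94023801 308.53583989 300.62353066]
```

View pics/t5.png

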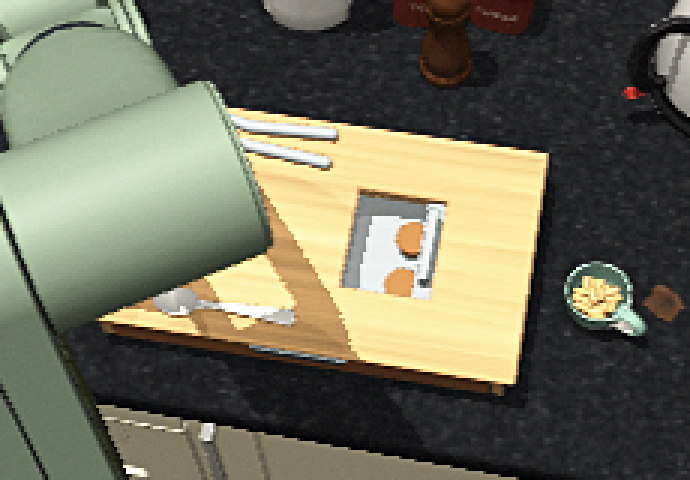

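View pics/w5.png

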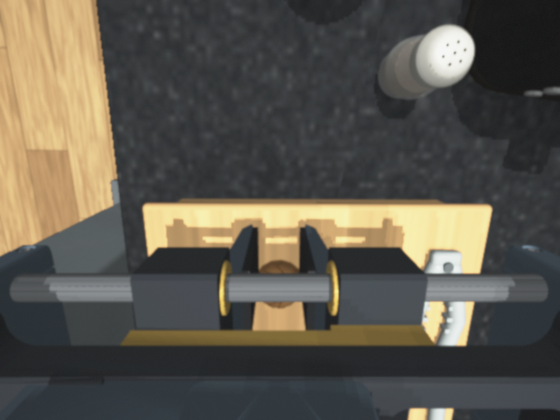

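```bash
python3 -m jog '[[0.024,0,0,0.02,0,0,0],[0.024,0,0,0.014,0,0,0],[0.024,0,0,0.006,0,0,0],[0.024,-0.008,0,0,0,0,0],[0.024,-0.008,0,0,0,0,0],[0.024,-0.012,0,0,0,0,0],[0.024,-0.016,0,0,0,0,0],[0.024,-0.02,0,0,0,0,0],[0.024,-0.02,0,0,0,0,0],[0.024,-0.02,0,0,0,0,0],[0.024,-0.02,0,0,0,0,0],[0.024,-0.02,0,0,0,0,0]]'
python3 -m jog '[[0.024,-0.014,0,0,0,0,0],[0.024,-0.01,0,0,0,0,0],[0.024,-0.01,0,0,0,0,0],[0.024,-0.01,0,0,0,0,0],[0.024,-0.01,0,0,0,0,0],[0.024,-0.01,0,0,0,0,0],[0.024,-0.01,0,0,0,0,0],[0.024,0,0,0,0,0,0]]'
python3 - <<'E'
from h import *
f=vision.grab_frame("wrist");cv2.imwrite("pics/w6.png",f["color"])
f=vision.grab_frame("top");cv2.imwrite("pics/t6.png",f["color"][140:300,150:380].repeat(3,0).repeat(3,1))
E
```

```text
time_s: 13.85
ee_pos: [435.6, 162.0, 260.8]
ee_rot: [180.0, 0.0, 90.9]
force: [0.3, 0.9, 0.6]
gripper_width: 24.1
time_s: 14.85
ee_pos: [436.9, 89.0, 260.7]
ee_rot: [-180.0, -0.0, 90.9]
force: [0.2, 0.4, 0.5]
gripper_width: 23.9
```

View pics/w6.png

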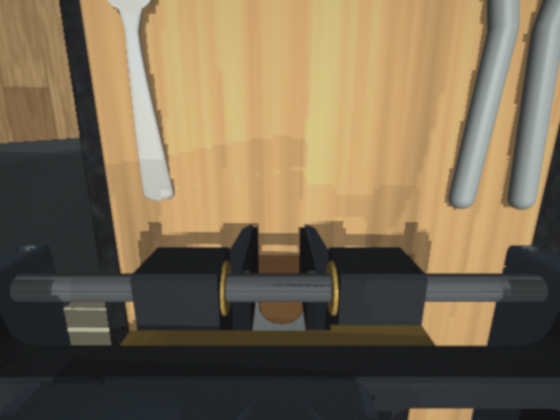

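```bash
python3 -m jog '[[0.024,-0.008,0,0,0,0,0],[0.024,0,0,0,0,0,0],[0.024,0.005,0,-0.03,0,0,0],[0.024,0.024,0.005,-0.01,0,0,0],[0.024,0.04,0.01,0,0,0,0],[0.024,0.04,0.01,0,0,0,0],[0.024,0.04,0.01,0,0,0,0],[0.024,0.04,0.01,0,0,0,0],[0.024,0.038,0.008,0,0,0,0],[0.024,0,0,0,0,0,0]]'
python3 - <<'E'
from h import *
f=vision.grab_frame("wrist");cv2.imwrite("pics/w7.png",f["color"])
print(status.state()["ee_pos"])
f=vision.grab_frame("top");cv2.imwrite("pics/t7.png",f["color"][140:300,150:380].repeat(3,0).repeat(3,1))
E
```

```text
time_s: 16.2
ee_pos: [486.7, 311.7, 300.4]
ee_rot: [180.0, -0.0, 91.1]
force: [0.1, -0.2, -0.9]
gripper_width: 23.9
[486.24745645 310.30816845 300.29105566]
```

View pics/t7.png

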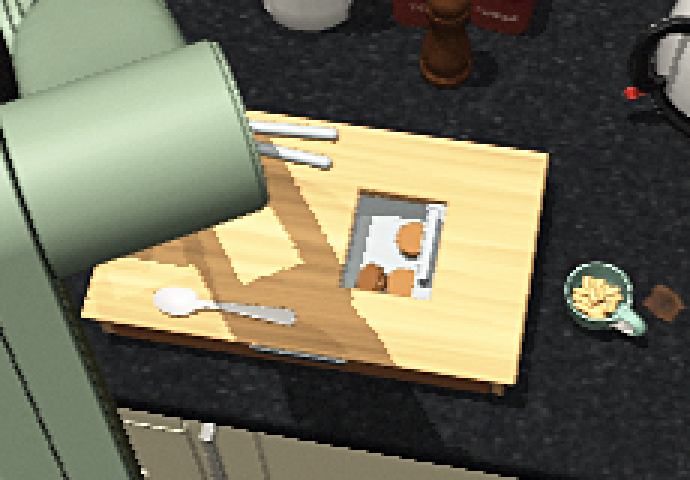

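View pics/w7.png

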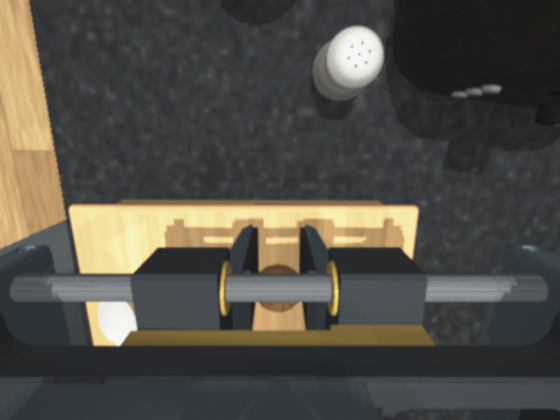

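```bash
python3 -m jog '[[0.024,0,0,0.02,0,0,0],[0.024,0,0,0.014,0,0,0],[0.024,0,0,0.006,0,0,0],[0.024,-0.01,0,0,0,0,0],[0.024,-0.01,0,0,0,0,0],[0.024,-0.012,0,0,0,0,0],[0.024,-0.016,0,0,0,0,0],[0.024,-0.02,0,0,0,0,0],[0.024,-0.02,0,0,0,0,0],[0.024,-0.02,0,0,0,0,0],[0.024,-0.02,0,0,0,0,0],[0.024,-0.02,0,0,0,0,0]]'
python3 -m jog '[[0.024,-0.011,0,0,0,0,0],[0.024,-0.01,0,0,0,0,0],[0.024,-0.01,0,0,0,0,0],[0.024,-0.01,0,0,0,0,0],[0.024,-0.01,0,0,0,0,0],[0.024,-0.01,0,0,0,0,0],[0.024,-0.01,0,0,0,0,0],[0.024,-0.008,0,0,0,0,0],[0.024,0,0,0,0,0,0],[0.024,0.005,0,-0.03,0,0,0],[0.024,0,0,-0.01,0,0,0],[0.024,0,0,0,0,0,0]]'
```

```text
time_s: 17.8
ee_pos: [488.8, 160.1, 260.8]
ee_rot: [180.0, -0.0, 90.9]
force: [-0.4, 0.4, 0.9]
gripper_width: 24.1
time_s: 19.3
ee_pos: [490.1, 87.6, 301.2]
ee_rot: [179.9, -0.0, 90.9]
force: [-0.2, -0.5, 0.1]
gripper_width: 24.1
```

```bash
python3 -m jog '[[0.024,-0.03,-0.007,0,0,0,0],[0.024,-0.03,-0.007,0,0,0,0],[0.024,-0.03,-0.007,0,0,0,0],[0.024,-0.025,-0.005,0,0,0,0],[0.024,0,0,0,0,0,0],[0.024,0,0,0,0,0,0]]'
python3 - <<'E'
from h import *
f=vision.grab_frame("wrist");cv2.imwrite("pics/w8.png",f["color"]);d=f["depth"]
print(status.state()["ee_pos"])
for m in vision.silhouettes("wrist","shell_1"):
    v,u=np.nonzero(m["pixels"]&(d>0));Q=world(f,u,v,d[v,u]);print(round(m["p"],2),len(v),u.mean(),v.mean(),Q.mean(0).round(1),Q.max(0).round(1))
f=vision.grab_frame("top");cv2.imwrite("pics/t8.png",f["color"][140:300,150:380].repeat(3,0).repeat(3,1))
E
```

```text
time_s: 20.05
ee_pos: [465.8, -27.5, 300.2]
ee_rot: [-180.0, -0.0, 90.9]
force: [0.1, -0.2, 0.0]
gripper_width: 24.1
[465.88955628 -27.3111604  300.31115477]
0.97 1499 313.5376917945297 151.26684456304204 [492.7  25.1  26.2] [510.8  41.3  33.4]
0.78 1577 248.24857324032973 149.57577679137603 [439.6  25.6  26.4] [457.3  43.5  55. ]
0.73 1510 243.45165562913908 108.18079470198676 [436.9  57.4  33.4] [454.1  72.7  44.6]
0.58 1585 310.8984227129338 109.26498422712933 [488.4  57.5  32.7] [506.1  74.3  44. ]
```

View pics/t8.png

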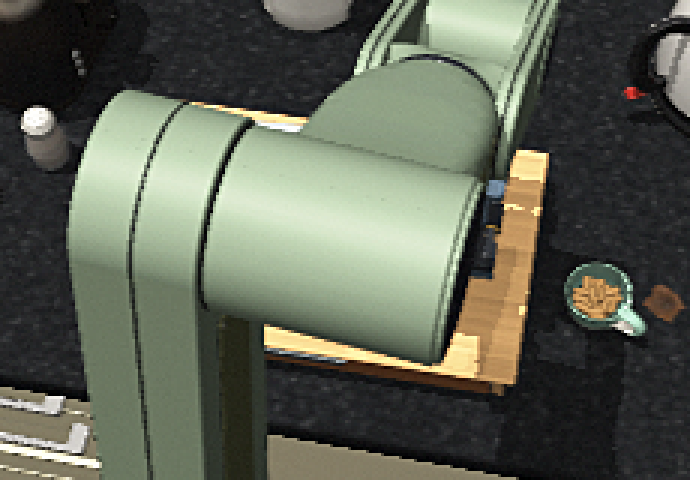

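View pics/w8.png

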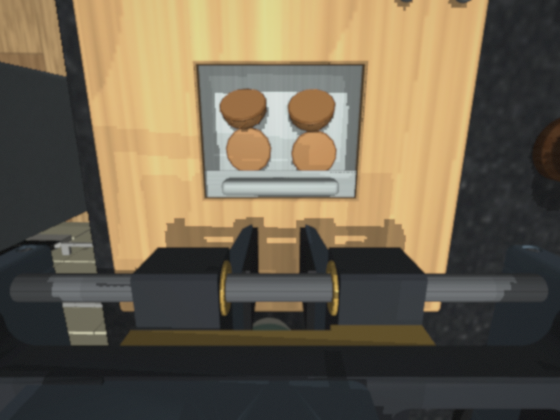

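```bash
python3 -m jog '[[0.024,0,0,0.02,0,0,0],[0.024,0,0,0.014,0,0,0],[0.024,0,0,0.006,0,0,0],[0.024,0.008,0,0,0,0,0],[0.024,0.008,0,0,0,0,0],[0.024,0.01,0,0,0,0,0],[0.024,0.01,0,0,0,0,0],[0.024,0.01,0,0,0,0,0],[0.024,0.01,0,0,0,0,0],[0.024,0.01,0,0,0,0,0],[0.024,0.008,0,0,0,0,0],[0.024,0,0,0,0,0,0]]'
```

```text
time_s: 21.7
ee_pos: [464.6, 46.8, 260.7]
ee_rot: [-180.0, -0.0, 91.0]
force: [0.2, -0.8, 0.3]
gripper_width: 23.7
```

```bash
python3 -m jog '[[0.024,0.004,0,0,0,0,0],[0.024,0.003,0,0,0,0,0],[0.024,0,0,0,0,0,0]]';python3 -m jog '[[0.024,0.002,0,0,0,0,0],[0.024,0,0,0,0,0,0]]'
```

```text
time_s: 22.08
ee_pos: [464.5, 52.5, 260.7]
ee_rot: [-180.0, 0.1, 91.0]
force: [0.2, -6.1, 1.4]
gripper_width: 24.3
time_s: 22.32
ee_pos: [464.5, 53.3, 260.7]
ee_rot: [-180.0, 0.3, 91.1]
force: [1.0, -12.3, 0.7]
gripper_width: 24.0
```

```bash
python3 -m jog '[[0.024,0.002,0,0,0,0,0],[0.024,0,0,0,0,0,0],[0.024,-0.015,0,0,0,0,0],[0.024,-0.01,0,-0.02,0,0,0],[0.024,-0.025,0,-0.04,0,0,0],[0.024,-0.03,0,-0.04,0,0,0],[0.024,0,0,0,0,0,0]]'
python3 - <<'E'
from h import *
f=vision.grab_frame("wrist");cv2.imwrite("pics/w9.png",f["color"]);d=f["depth"]
print(status.state()["ee_pos"])
prev=None
for u in (280,):
    for v in range(60,260,2):
        if d[v,u]>0:
            p=world(f,[u],[v],[d[v,u]])[0]
            if 40<p[1]<100: print(v,p.round(1))
E
```

```text
time_s: 23.2
ee_pos: [466.5, -24.2, 363.7]
ee_rot: [179.6, -0.0, 90.7]
force: [-1.2, 0.3, -0.4]
gripper_width: 24.2
[465.81697759 -23.47833789 361.72760783]
62 [467.8  99.1  64.4]
64 [467.8  97.5  64.5]
66 [467.8  95.9  64.9]
68 [467.8  94.4  64.6]
70 [467.9  93.   63.6]
72 [467.9  91.2  65.5]
74 [467.9  89.8  64.4]
76 [467.9  88.3  63.8]
78 [467.9  86.6  64.7]
80 [468.   85.2  63.4]
82 [468.   84.3  58.6]
84 [468.1  82.9  56. ]
86 [468.1  81.5  54.5]
88 [468.   77.6  75.7]
90 [468.   76.   76.3]
92 [468.   74.5  76. ]
94 [468.   72.9  76.8]
96 [468.   71.5  75.1]
98 [468.1  69.9  75.6]
100 [468.2  69.2  63.5]
102 [468.3  68.1  54.7]
104 [468.3  66.5  54.6]
106 [468.4  64.7  54.8]
108 [468.4  63.1  54.4]
110 [468.4  61.3  55.3]
112 [468.4  59.6  54.7]
114 [468.5  57.9  55.1]
116 [468.5  56.2  55.8]
118 [468.5  54.5  54.7]
120 [468.5  52.7  54.6]
122 [468.6  51.   55.2]
124 [468.6  49.3  54.8]
126 [468.6  47.5  53.9]
128 [468.6  45.8  56.1]
130 [468.7  44.   54.9]
132 [468.7  42.2  55.1]
134 [468.7  40.4  54.1]
```

View pics/w9.png

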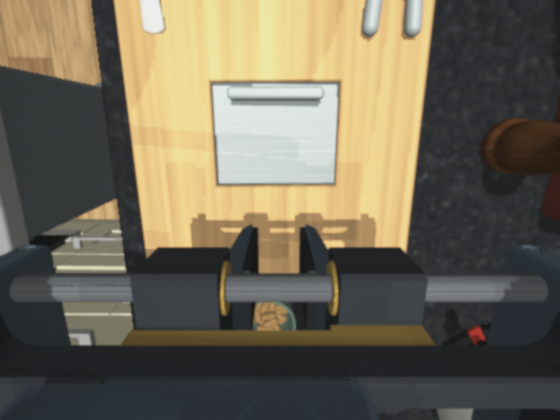

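```bash
python3 -m jog '[[0.024,0,0,-0.01,0,0,0],[0.024,0,0,0,0,0,0],[0.024,0,0,0,0,0,0],[0.024,0,0,0,0,0,0]]'; python3 -c "
from workcell import ticket; print(ticket.job_done())"
```

```text
time_s: 23.75
ee_pos: [465.7, -22.6, 370.2]
ee_rot: [-179.9, -0.0, 90.9]
force: [0.5, -0.5, -0.4]
gripper_width: 23.9
the job is handed in; nothing more can be done
None
```

The job is done and handed in at about 24 s of the 67 s allowed. I pushed the cover open by its rib to its stop. I then swept the four shells one at a time along the deck between the part-open fingertips and into the tray, and pushed the cover shut until it met its stop.

**Shells:** Before closing, the wrist camera showed all four in the tray. Two lay flat and two were tilted, with the depth reading at about 45 mm or below. One flat shell's mask had a stray 55 mm maximum, which I took to be a mask edge.

**Cover:** After closing, the rib sat about 10–10.5 mm from the opening's edge. The shut position is 10 mm, so the cover is within about 1 mm of shut. The rib travelled about 69–70 mm between its two stops.

**Other things on and around the board:** The teaspoon, nutcracker and cup looked unmoved in the pictures, and the arm never came near the salt shaker, mug or egg timer. I did not re-measure any of these at the end. The wrist force readings peaked at about 12 N, when the cover met its stops.

No check failed.

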